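# Lock the analyser's access cover

### The job

The grey access cover on top of the white bench analyser is sprung slightly ajar. With the gripper's fingertips in the wide slot of its orange quarter-turn lock, press the cover down fully home and turn the lock a quarter turn clockwise (seen from above) to its stop, so that the slot lies crosswise at the green marks and the cover stays down when you let go. Do not lift the cover open, and leave the bottle, dish and other things round the analyser where they are.

Things in the scene. Friction and masses are not known exactly. Their poses are not given: they have to be found in the camera images.
- analyser: white bench analyser, 250 mm deep (x), 220 mm wide (y), fixed; origin at the centre of its underside, x axis from its front (display, nearer the robot) to its rear, z up. Grey cover 170 x 196 x 18 mm, from x = -115 to +55 mm; when home its flat top is 78 mm above the counter. Rear deck behind it, 80 mm high. The lock's axis is at x = -50 mm, y = 0
- cover (a joint): hinge angle of the cover (rad): 0 = fully home, on a solid stop; it rises at the front, about its rear lower edge. A spring holds it ajar at about 0.08 (lock 8 mm high); about 5 N straight down on the lock presses it home. Once the lock is turned, its tongue keeps the cover down at about 0.01 (1 mm of play)
- lock (a joint): turn of the lock (rad), growing clockwise seen from above: 0 = open, slot along the analyser's x (red marks); 1.57 = locked, solid stop, slot along its y (green marks). Starts at 0 to 0.35. Friction 0.08 N m; stays where it is left. Unless the cover is pressed home, the tongue below strikes its keeper at about 0.7 and blocks the turn
- slot (a point): centre of the slot's floor, on the lock's axis; its x axis runs along the slot and turns with the lock. Orange head 94 mm across, flush in the cover, crossed by a black slot 38 mm wide, 94 mm long, 15 mm deep, closed at its ends by the cover. With the cover home the floor is 63 mm above the counter. Shut fingertips some 28 mm off the axis, moved round it and turned with the slot, drive it
- bottle_drop: small white dropper bottle with a light-blue cap, 28 mm across, 58 mm tall, standing on the analyser's rear deck; origin at the centre of its underside
- dish_1: clear Petri dish, 58 mm across, 12 mm tall, on the counter to the right (seen from the robot) of the analyser; origin at the centre of its underside
- tape_roll: roll of cream tape lying flat, 69 mm across, 18 mm tall, on the counter to the left of the analyser; origin at the centre of its underside
- timer: white bench timer, 62 x 62 x 18 mm, on the counter well to the left; origin at the centre of its underside
- forceps: steel forceps lying flat, 119 mm long, 9 mm tall, on the counter far left; origin at the centre of the underside
- calculator: black calculator, 112 x 68 x 16 mm, on the counter well to the right; origin at the centre of its underside
- pen_red: white pen with a red cap, 142 mm long, 12 mm tall, on the counter well to the right; origin at the centre of its underside

How it is judged:
On the way, in this order (a step that is already met when the one before it is completed fails the run):
1. the fingertips touch the lock while it is still open (contact force between the fingers and lock above 0.3 N and value of joint lock below 1.2 rad), for 0.1 s.
2. the fingers have turned the lock to its stop with the cover home (value of joint lock above 1.4 rad and value of joint cover below 0.025 rad), for 0.1 s.
At the end, for the whole second after the job is handed in: The lock is turned at least 1.4 rad (80 degrees, of 90 at the stop) and is at rest, and the cover stays within 0.025 rad of fully home by itself (all of step 2 and velocity of joint lock between -0.05 and 0.05 rad/s); the robot touches nothing.
It fails at once if the cover is lifted open (past 0.16 rad) (value of joint cover above 0.16 rad).
It fails at once if one of the things standing round is moved by more than 20 mm or lifted (distance of any of bottle_drop, dish_1, tape_roll, timer, forceps, calculator, pen_red from where it was at the start of the episode above 0.02 m).
It also fails if it takes over 38 s, if anything falls off the work surface, if the arm or the gripper's body presses on something with over 40 N, if the wrist force passes 120 N, or if a joint passes its speed limit or range.

### The arm

A 7-joint arm with a two-finger parallel gripper is mounted at the origin on a cart in front of the work surface, level with it; the furniture and walls round the work are solid. World frame = base frame: x ahead of the robot, y to its left, z up, the work surface at z = 0. Lengths are in m, angles in rad, forces in N, time in s.
With the tool pointing down it reaches from about 0.4 to 0.875 m from the base axis. Payload 19.3 kg.
Tool frame: the origin (TCP) lies at the very end of the fingers, on their centre line; the grasp point (between the pads) lies 19 mm behind it; z points along the fingers, y is the direction in which the jaws open and shut (so a half turn about z gives the same grasp; the last joint's range is limited). The gripper opens to 85 mm and grips with 20 to 120 N. Pads are 22 mm wide; open, the fingers measure 114 mm over their backs; the gripper's body (76 mm by 85 mm) begins 54 mm behind the grasp point. The pads swing forward as they close: fully open they stand 13 mm farther back than shut.
Start: joints at [1.223, 0.521, -0.036, 1.599, 0.021, 1.021, -0.113], TCP at [0.171, -0.601, 0.231] pointing down, gripper open.
Joint ranges: [-2.91, 2.91], [-0.3, 2.13], [-1.5, 1.42], [0.17, 2.43], [-1.26, 4.41], [0.16, 1.93], [-2.52, 2.52]. Speed limits (rad/s): [1.89, 1.89, 2.39, 2.39, 3.01, 3.01, 3.01].

### API

Orientations are given as [roll, pitch, yaw] about the fixed x, y, z axes, in that order (R = Rz(yaw) Ry(pitch) Rx(roll)).
In Python, from workcell import bot, grab_frame, calibration, workorder gives the robot as it stands.
- The arm moves only by the tool move_arm, never from a script. Its arguments are lists of equal length, an entry for each row: "jaw": the closure in counts, from 0 (fully open) to 255 (shut); "dp": the shift along the tool's x, y, z in units of 800 mm (1.0 is 800 mm), a list of three; "rotation": the turn, a rotation vector about the tool's x, y, z in units of pi rad (1.0 is pi rad), a list of three. In form: {"jaw": [jaw, ...], "dp": [[dx, dy, dz], ...], "rotation": [[rx, ry, rz], ...]}. A call has 1 to 10 rows; each row shifts and turns the commanded pose from where the row before left it, along the tool's axes as they then stand; what a row does not reach is not made up. A row lasts 1/8 s, in which the tool goes at most 62.5 mm and 10.7 degrees, less where a joint would pass 70% of its speed; a pose out of reach is approached as far as the arm can. A call with a number of a shift or a turn outside -1 to 1 is refused whole. A call with a gripper value outside its range is refused whole. The fingers move at their own pace and stop on an object; "squeeze" is the grip in N (left out, the last holds). Time passes only in rows, so rows that do not move let the fingers close. It gives the time, the measured TCP pose, the force and the opening at its end, in the units of the state.
- bot.observe(): the state, without advancing time (a new reading comes with each control period).
- grab_frame(name): name is "scene" or "top" or "wrist"; returns the picture (400x640x3 uint8, blue, green, red); there is no depth.
- calibration(name): a dict with "camera_matrix" (3x3 intrinsics, pixels), "T" (4x4, takes a point from camera to world coordinates). Camera axes: x right, y down, z forward; pixel columns grow to the right and rows downward; lengths in m; the calibration is good to about 2 mm. A picture is of the moment at which its call begins: read the wrist's pose just before it. calibration takes no time and is no camera call; for the wrist camera it gives the pose at the moment of the call.
- workorder.job_done(): hands the job in, once; it reports no verdict.
The state is a dict: "clock": time; "qpos": joint angles; "qd": joint speeds; "joint_efforts": joint torques, N m; "position": TCP position; "tool_rot": TCP orientation; "force": force on the tool from outside, world axes, zero at the start; "moment": the same for the moment, N m; "grip_width": finger opening in m.
Only numpy, scipy, OpenCV 4.12 (cv2) and the standard library are available. Lean on these libraries where they do the work, as an engineer would, in place of code of your own. Each camera call takes 0.05 s, during which the arm holds its last target. There are 200 camera calls.

## Working session

There is one attempt and no reset: what is moved stays moved. The work goes in short steps, Python scripts to look and compute and a tool call to move; the robot and the scene stay as the last step left them, time stands still between calls to the robot, and variables do not carry over. Pictures are saved under pics/ and viewed, about 8 in all and at most 12, crops included, and the job is handed in when it is done.

Besides the shell and the picture viewer there is one more tool, called as name(argument=value, ...) on one line, values as JSON. move_arm: Moves the arm, as the interface text tells. Shifts and turns lie within -1 to 1; 1 stands for 800 mm of shift or pi rad of turn. Its arguments: {"type":"object","properties":{"jaw":{"type":"array","items":{"type":"number"}},"dp":{"type":"array","items":{"type":"array","items":{"type":"number","minimum":-1,"maximum":1}}},"rotation":{"type":"array","items":{"type":"array","items":{"type":"number","minimum":-1,"maximum":1}}},"squeeze":{"type":"number"}},"required":["jaw","dp","rotation"]}

```bash
mkdir -p pics
python3 - <<'E'
from workcell import bot, grab_frame, calibration
import cv2
print(bot.observe())
for n in ["top","scene"]:
    cv2.imwrite(f"pics/{n}0.png",grab_frame(n)); c=calibration(n); print(n,c["camera_matrix"],c["T"])
E
```

```text
{'clock': 0.0, 'qpos': array([ 1.22278548,  0.52203047, -0.03635802,  1.5999946 ,  0.02119731,
        1.02110789, -0.11274298]), 'qd': array([-0.00048443,  0.00021445,  0.00032053,  0.00251014,  0.00023221,
       -0.00091094, -0.0008475 ]), 'joint_efforts': array([ 1.57952130e-03, -9.27113342e+01,  1.98108561e+00, -3.69935560e+01,
        1.79339165e-02,  8.21678579e-03, -6.06264121e-05]), 'position': array([ 0.17129642, -0.60071611,  0.23071993]), 'tool_rot': array([-3.14043898e+00,  6.51184511e-05,  2.77882831e-01]), 'force': array([ 0.56153765, -0.60817445,  0.95534741]), 'moment': array([ 0.01277573, -0.01496352, -0.02293075]), 'grip_width': 0.08541831121402328}
top [[496.44412805   0.         318.06041579]
 [  0.         496.44412805 195.95295903]
 [  0.           0.           1.        ]] [[-1.31376207e-02 -9.79770389e-01  1.99693233e-01  1.88811290e-01]
 [-9.99910188e-01  1.34020564e-02 -2.75562524e-05  9.49364262e-04]
 [-2.64930117e-03 -1.99675660e-01 -9.79858465e-01  1.78758084e+00]
 [ 0.00000000e+00  0.00000000e+00  0.00000000e+00  1.00000000e+00]]
scene [[453.47140337   0.         310.08259927]
 [  0.         453.47140337 201.47617848]
 [  0.           0.           1.        ]] [[-7.55504643e-01 -3.06989990e-01  5.78765826e-01 -4.52452265e-01]
 [-6.55143291e-01  3.53948125e-01 -6.67463851e-01  1.14811293e+00]
 [ 5.16422456e-05 -8.83446586e-01 -4.68531884e-01  9.02046861e-01]
 [ 0.00000000e+00  0.00000000e+00  0.00000000e+00  1.00000000e+00]]
```

View pics/top0.png

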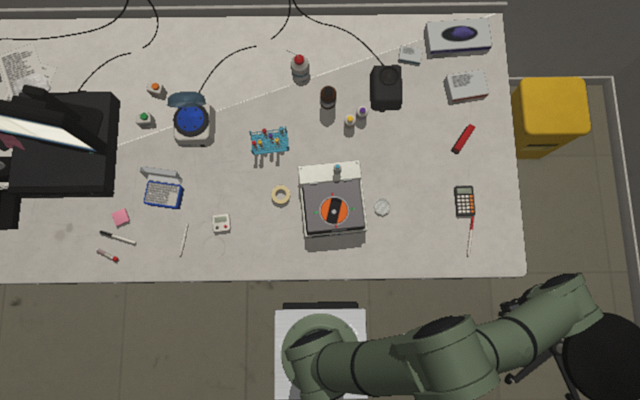

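View pics/scene0.png

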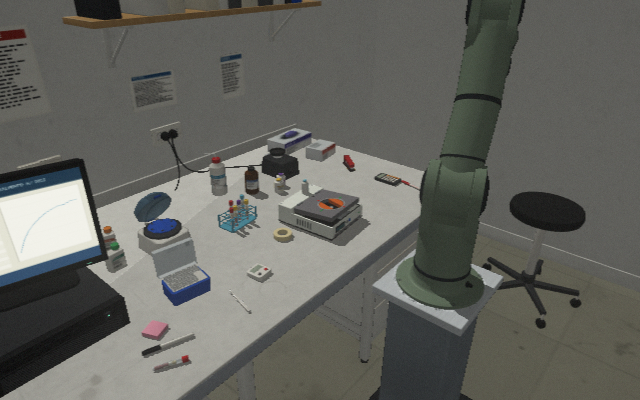

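The top view shows the analyser at about (333,203), with its orange lock at (334,211). The bottle is on the rear deck at (337,170), the dish is at (382,207) and the tape at (281,196). I'll enlarge this area.

```bash
python3 - <<'E'
import cv2
im=cv2.imread("pics/top0.png")[150:260,265:400]
cv2.imwrite("pics/crop0.png",cv2.resize(im,None,fx=5.5,fy=5.5,interpolation=cv2.INTER_CUBIC))
E
cat > h.py <<'E'
import numpy as np, cv2
def pix2world(c,px,z):
    K,T=c["camera_matrix"],c["T"]
    d=T[:3,:3]@np.linalg.solve(K,[px[0],px[1],1.]); o=T[:3,3]
    return o+d*(z-o[2])/d[2]
E
```

```text
(no output)
```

View pics/crop0.png

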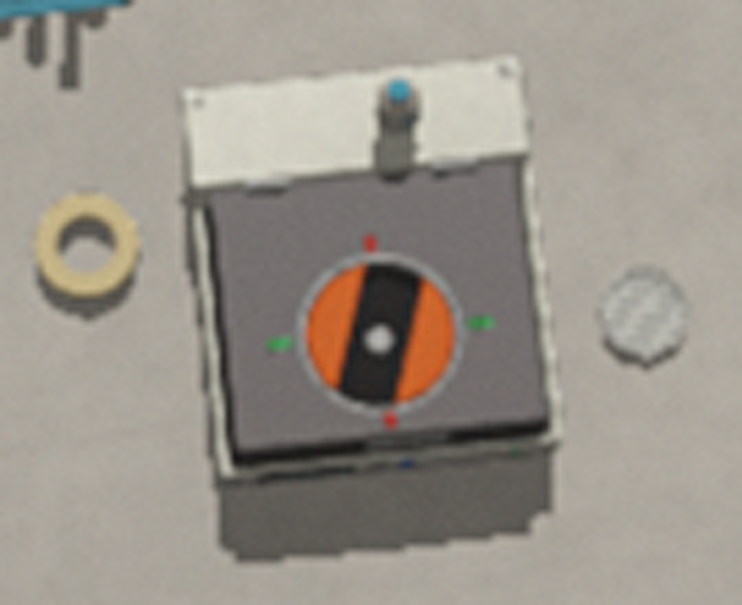

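The lock centre is at crop (380,333). The red marks are at (371,243) and (391,420), the green marks at (280,344) and (481,323). The slot runs from (395,270) to (366,398).

Run:
```python
from h import *
from workcell import calibration
c=calibration("top")
P=lambda u,v,z:pix2world(c,(265+(u+.5)/5.5-.5,150+(v+.5)/5.5-.5),z)
print("centre",P(380,333,.086))
def ang(a,b): d=a-b; return np.degrees(np.arctan2(d[1],d[0]))
print("red",ang(P(371,243,.081),P(391,420,.09)),(P(371,243,.081)+P(391,420,.09))/2)
print("green-90",ang(P(280,344,.086),P(481,323,.086))-90,(P(280,344,.086)+P(481,323,.086))/2)
print("deck-90",ang(P(186,88,.08),P(520,60,.08))-90)
print("slot",ang(P(395,270,.086),P(366,398,.086)))
for n,p in dict(bottle=(395,170,.08),cap=(398,90,.138)).items(): print(n,P(*p))
```

```text
centre [ 0.48451571 -0.05275497  0.086     ]
red 5.027673451203493 [ 0.486081   -0.05337375  0.0855    ]
green-90 5.2685618611782985 [ 0.48419471 -0.0531081   0.086     ]
deck-90 4.161103379374154
slot -13.685615217733945
bottle [ 0.59162917 -0.06463919  0.08      ]
cap [ 0.62919791 -0.0653358   0.138     ]
```

Lock axis is about (0.485, -0.053), analyser yaw about 5°, and slot at -13.7°, so the lock starts at about 0.32 rad. My plan is to set the fingers partly open along the slot, one each side of the axis. A pure tool rotation will then drive the lock. First I'll move above it.

move_arm(jaw=[100,100,100,100,100,100,100,100,100,100], dp=[[0.05,-0.049,0],[0.05,-0.049,0],[0.05,-0.049,0],[0.05,-0.049,0],[0.05,-0.049,0],[0.05,-0.049,0],[0.05,-0.049,0],[0.05,-0.049,0],[0.05,-0.049,0],[0.05,-0.049,0]], rotation=[[0,0,0],[0,0,0],[0,0,0],[0,0,0],[0,0,0],[0,0,0],[0,0,0],[0,0,0],[0,0,0],[0,0,0]])

```text
clock: 1.35
position: [0.4491, -0.1127, 0.2313]
tool_rot: [3.141, -0.0, 0.278]
force: [0.0, -1.4, 0.0]
grip_width: 0.0521
```

move_arm(jaw=[125,125,125,125,125,125,125,125,125], dp=[[0.032,-0.03,0],[0.032,-0.03,0],[0,0,0],[0,0,0],[0,0,0],[0,0,0],[0,0,0],[0,0,0],[0,0,0]], rotation=[[0,0,0],[0,0,0],[0,0,-0.055],[0,0,-0.055],[0,0,-0.055],[0,0,-0.055],[0,0,-0.055],[0,0,-0.055],[0,0,0]])

```text
clock: 2.48
position: [0.4845, -0.0543, 0.2311]
tool_rot: [-3.141, -0.0, 1.313]
force: [0.6, -0.6, -0.6]
grip_width: 0.0433
```

Run:
```python
from workcell import bot, grab_frame, calibration
import cv2,pickle
c=calibration("wrist"); cv2.imwrite("pics/w1.png",grab_frame("wrist")); pickle.dump(c,open("w1.pkl","wb"))
print(bot.observe()); print(c)
```

```text
{'clock': 2.525, 'qpos': array([ 0.4019623 ,  0.33963488, -0.5149132 ,  1.93293107,  0.20725529,
        0.92110822, -0.47518656]), 'qd': array([-0.00851751, -0.00289867,  0.01037901, -0.00141928, -0.00293618,
        0.00060193, -0.02218641]), 'joint_efforts': array([ 5.47682550e-01, -6.77611756e+01, -5.70841938e+00, -3.38576210e+01,
        1.25451819e-01,  2.74364854e-02,  1.26474604e+00]), 'position': array([ 0.48451663, -0.05435733,  0.23114279]), 'tool_rot': array([-3.14121417e+00, -8.52188429e-05,  1.31031632e+00]), 'force': array([0.14133869, 0.00390313, 0.16717739]), 'moment': array([-0.02592018,  0.00940615, -0.00260613]), 'grip_width': 0.04356504640683407}
{'camera_matrix': array([[281.33976179,   0.        , 322.1694242 ],
       [  0.        , 281.33976179, 201.47776856],
       [  0.        ,   0.        ,   1.        ]]), 'T': array([[ 9.67361893e-01, -2.40168627e-01, -8.08084103e-02,
         5.04599790e-01],
       [-2.53398677e-01, -9.17208325e-01, -3.07437797e-01,
         2.43271727e-02],
       [-2.81232857e-04,  3.17880354e-01, -9.48130793e-01,
         3.73058859e-01],
       [ 0.00000000e+00,  0.00000000e+00,  0.00000000e+00,
         1.00000000e+00]])}
```

View pics/w1.png

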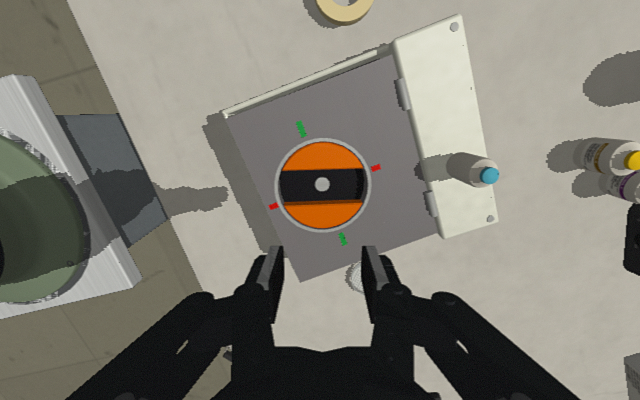

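The wrist view shows the lock ring centred at about (323,184). Slot edges run from (281,171) to (363,169) at the top and (281,203) to (363,201) at the bottom. Red marks are at (273,206) and (376,168). Bottle base is at (455,168).

Run:
```python
from h import *
import pickle
c=pickle.load(open("w1.pkl","rb"))
P=lambda u,v,z=.086:pix2world(c,(u,v),z)
ang=lambda a,b:np.degrees(np.arctan2(*(a-b)[1::-1]))
print("ring",P(323,184.5))
print("red",ang(P(376,168,.081),P(273,206,.09)),(P(376,168,.081)+P(273,206,.09))/2)
print("green",ang(P(301,129),P(343,240))-90,(P(301,129)+P(343,240))/2)
print("slot",ang(P(363,169),P(281,171)),ang(P(363,201),P(281,203)))
```

```text
ring [ 0.4857677  -0.05070405  0.086     ]
red 5.105445982822806 [ 0.48619427 -0.0539301   0.0855    ]
green 5.415283514554062 [ 0.48514308 -0.05461186  0.086     ]
slot -13.254932918842163 -13.198795395764773
```

move_arm(jaw=[125,125,125,125,125,125,125], dp=[[0,0,0.05],[0,0,0.05],[0,0,0.04],[0,0,0.02],[0,0,0.01],[0,0,0.01],[0,0,0]], rotation=[[0,0,0],[0,0,0],[0,0,0],[0,0,0],[0,0,0],[0,0,0],[0,0,0]])

```text
clock: 3.4
position: [0.4847, -0.0542, 0.0874]
tool_rot: [3.141, 0.0, 1.314]
force: [-0.8, 0.3, -0.3]
grip_width: 0.0435
```

Run:
```python
from workcell import bot, grab_frame
import cv2
print(bot.observe())
cv2.imwrite("pics/w2.png",grab_frame("wrist"))
```

```text
{'clock': 3.4, 'qpos': array([ 0.30580218,  0.55721046, -0.41521095,  2.05586441,  0.38617701,
        0.60255161, -0.632181  ]), 'qd': array([ 0.00426635, -0.01127432, -0.00693346, -0.00451044, -0.00665044,
        0.00955135,  0.0070344 ]), 'joint_efforts': array([ -0.31412124, -78.69634867,  -5.21421924, -22.51917779,
         0.20363127,  -0.30797456,  -0.19974698]), 'position': array([ 0.48474803, -0.05423235,  0.08744477]), 'tool_rot': array([3.14134493e+00, 7.96139547e-05, 1.31403733e+00]), 'force': array([-0.81399999,  0.32651546, -0.31576553]), 'moment': array([-0.01876767,  0.04191221,  0.01468227]), 'grip_width': 0.04349701537274601}
```

View pics/w2.png

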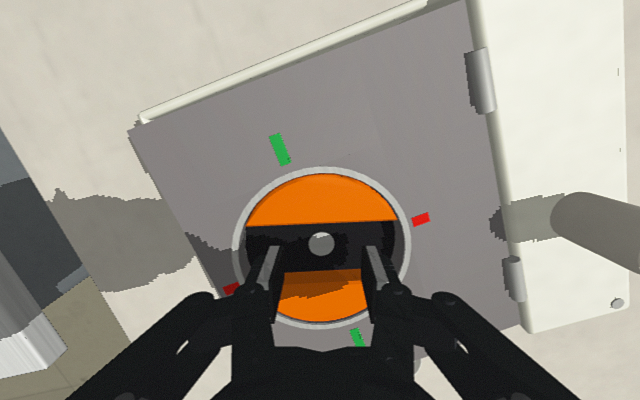

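The fingertips' far edges show at about (272,246) and (374,246). The slot runs from row 226 to row 270, and the ring centre is at about (321,246). I'll check the fit numerically.

```bash
python3 - <<'E'
from h import *
from workcell import bot,calibration
from scipy.spatial.transform import Rotation as Ro
c=calibration("wrist"); s=bot.observe(); R=Ro.from_euler('xyz',s["tool_rot"]).as_matrix()
Ti=np.linalg.inv(c["T"])
def proj(p): q=c["camera_matrix"]@(Ti[:3,:3]@p+Ti[:3,3]); return (q[:2]/q[2]).round(1)
for z in (0,-.006):
  for x in (-.011,.011):
    for y in (-.0215,-.036,.0215,.036): print(x,y,z,proj(s["position"]+R@[x,y,z]))
P=lambda u,v,z=.086:pix2world(c,(u,v),z)
for n,q in dict(ring=(321.5,246),slotfar=(321,226),slotnear=(321,270)).items(): w=P(*q); print(n,w,"tool",R.T@(w-s["position"]))
E
python3 -c "
import cv2
im=cv2.imread('pics/w2.png')[150:350,210:430];cv2.imwrite('pics/w2c.png',cv2.resize(im,None,fx=3,fy=3))"
```

```text
-0.011 -0.0215 0 [286.1 274. ]
-0.011 -0.036 0 [261.2 274. ]
-0.011 0.0215 0 [359.9 274. ]
-0.011 0.036 0 [384.8 274.1]
0.011 -0.0215 0 [284.5 239.8]
0.011 -0.036 0 [258.5 239.8]
0.011 0.0215 0 [361.6 239.9]
0.011 0.036 0 [387.6 239.9]
-0.011 -0.0215 -0.006 [284.8 280. ]
-0.011 -0.036 -0.006 [259. 280.]
-0.011 0.0215 -0.006 [361.3 280. ]
-0.011 0.036 -0.006 [387.  280.1]
0.011 -0.0215 -0.006 [283.1 244.8]
0.011 -0.036 -0.006 [256.1 244.8]
0.011 0.0215 -0.006 [363.1 244.9]
0.011 0.036 -0.006 [390.1 244.9]
ring [ 0.48561788 -0.04787269  0.086     ] tool [ 0.0063012  -0.00087889  0.00168142]
slotfar [ 0.48848083 -0.035848    0.086     ] tool [ 0.01865878 -0.00116148  0.00168168]
slotnear [ 0.48136203 -0.06296339  0.086     ] tool [-0.00937551 -0.00116544  0.00168076]
```

View pics/w2c.png

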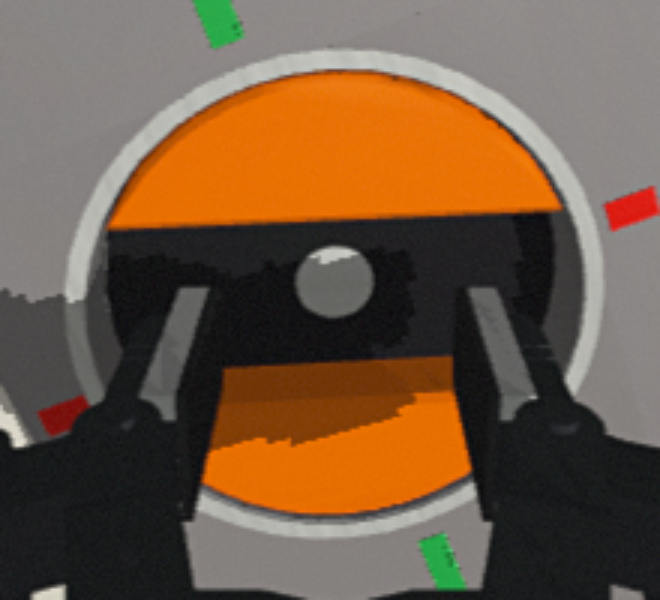

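The tips are about 3 mm off the slot's centre in tool x and stand about 6 mm behind the nominal TCP, so I'll shift +3 mm and descend into the slot.

move_arm(jaw=[125,125,125,125,125,125,125], dp=[[0.004,0,0],[0,0,0.005],[0,0,0.005],[0,0,0.005],[0,0,0.005],[0,0,0.004],[0,0,0]], rotation=[[0,0,0],[0,0,0],[0,0,0],[0,0,0],[0,0,0],[0,0,0],[0,0,0]])

```text
clock: 4.32
position: [0.4853, -0.0511, 0.0679]
tool_rot: [-3.141, 0.0, 1.315]
force: [0.1, -0.8, 1.7]
grip_width: 0.0434
```

move_arm(jaw=[125,125,125], dp=[[0,0,0.004],[0,0,0.004],[0,0,0]], rotation=[[0,0,0],[0,0,0],[0,0,0]])

```text
clock: 4.7
position: [0.4853, -0.0511, 0.0615]
tool_rot: [-3.141, 0.0, 1.315]
force: [-1.6, -0.9, 4.5]
grip_width: 0.0438
```

move_arm(jaw=[125,125,125], dp=[[0,0,0.003],[0,0,0.002],[0,0,0]], rotation=[[0,0,0],[0,0,0],[0,0,0]])

```text
clock: 5.08
position: [0.4857, -0.0511, 0.0601]
tool_rot: [3.14, 0.001, 1.315]
force: [-21.5, 1.0, 74.7]
grip_width: 0.0437
```

Home is reached and stiff, at about 27 N/mm. I'll ease back 2 mm.

move_arm(jaw=[125,125], dp=[[0,0,-0.0026],[0,0,0]], rotation=[[0,0,0],[0,0,0]])

```text
clock: 5.32
position: [0.4856, -0.0511, 0.0607]
tool_rot: [3.141, 0.0, 1.314]
force: [-8.8, 1.0, 29.4]
grip_width: 0.0435
```

Run:
```python
from workcell import bot
s=bot.observe(); print(s["position"],s["force"],s["moment"],s["qpos"])
```

```text
[ 0.48556738 -0.05111822  0.06069182] [-8.84147223  0.95593353 29.39834631] [0.11581335 2.02170217 0.01031466] [ 0.27295482  0.60378519 -0.38277544  2.067589    0.42321813  0.54415069
 -0.67114824]
```

move_arm(jaw=[125,125,125,125,125,125], dp=[[0,0,-0.0008],[0,0,0],[0,0,0],[0,0,0],[0,0,0],[0,0,0]], rotation=[[0,0,0.02],[0,0,0.04],[0,0,0.04],[0,0,0.04],[0,0,0.04],[0,0,0]])

```text
clock: 6.08
position: [0.4864, -0.0516, 0.061]
tool_rot: [3.14, -0.001, 0.747]
force: [2.1, -3.7, 10.4]
grip_width: 0.0437
```

Run:
```python
from workcell import bot
s=bot.observe(); print(s["position"],s["force"],s["moment"],s["qpos"])
```

```text
[ 0.48638513 -0.05159029  0.06097733] [ 2.09855028 -3.70307535 10.37750637] [-0.90686596 -0.20685032 -0.04171962] [ 0.16079406  0.58807603 -0.23304563  2.07224329  0.26868465  0.50723834
 -1.09438022]
```

move_arm(jaw=[125,125,125,125,125,125], dp=[[0,0,0.0004],[0,0,0],[0,0,0],[0,0,0],[0,0,0],[0,0,0]], rotation=[[0,0,0.04],[0,0,0.04],[0,0,0.04],[0,0,0.04],[0,0,0.04],[0,0,0]])

```text
clock: 6.82
position: [0.4867, -0.0522, 0.0609]
tool_rot: [3.14, -0.003, 0.118]
force: [1.8, -8.5, 14.4]
grip_width: 0.0436
```

Run:
```python
from workcell import bot,grab_frame
import cv2
s=bot.observe(); print(s["position"],s["force"],s["moment"],s["qpos"])
im=grab_frame("wrist"); cv2.imwrite("pics/w3.png",im)
```

```text
[ 0.486748   -0.0521877   0.06091069] [ 1.83033497 -8.46461428 14.42456939] [-1.79537359 -0.17806509 -0.03143288] [ 0.03496277  0.58231182 -0.06622462  2.07854541  0.08186687  0.48030386
 -1.54600754]
```

View pics/w3.png

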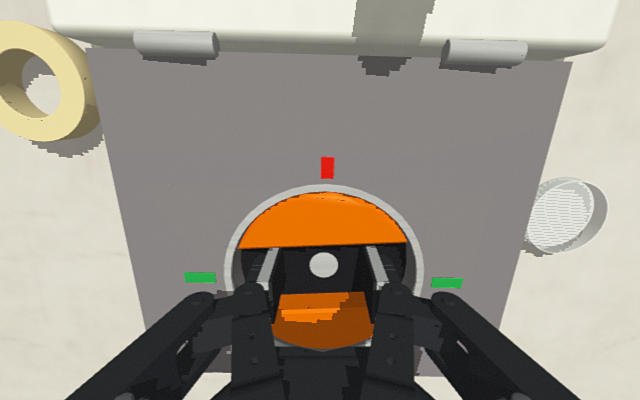

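The slot's far edge runs (240,248) to (407,242) and the green marks lie at (200,277) and (446,283). The lock is therefore only about 4° short of the stop, and nothing nearby has been disturbed. I'll turn on to the stop.

move_arm(jaw=[125,125,125,125], dp=[[0,0,0],[0,0,0],[0,0,0],[0,0,0]], rotation=[[0,0,0.03],[0,0,0.03],[0,0,0.01],[0,0,0]])

```text
clock: 7.38
position: [0.4866, -0.0514, 0.0609]
tool_rot: [3.141, -0.003, -0.1]
force: [0.1, -1.7, 15.0]
grip_width: 0.0432
```

Run:
```python
from workcell import bot,grab_frame
import cv2
s=bot.observe(); print(s["position"],s["force"],s["moment"],s["tool_rot"])
im=grab_frame("wrist"); cv2.imwrite("pics/w4.png",im)
```

```text
[ 0.48664589 -0.05137083  0.06087845] [ 0.09728781 -1.67955115 15.049833  ] [-0.53416879 -0.04161592  0.02384121] [ 3.14143264e+00 -2.61724330e-03 -9.98339895e-02]
```

View pics/w4.png

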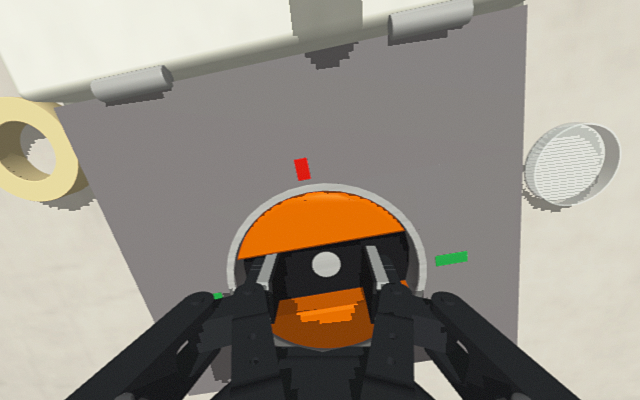

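The slot edge, (238,260) to (405,231), is now parallel to the green marks at (217,297) and (451,258), so the lock is at its stop. I'll lift straight out.

move_arm(jaw=[125,125,125,125,125,125,125,125,125], dp=[[0,0,-0.002],[0,0,-0.004],[0,0,-0.01],[0,0,-0.015],[0,0,-0.03],[0,0,-0.05],[0,0,-0.05],[0,0,-0.05],[0,0,0]], rotation=[[0,0,0],[0,0,0],[0,0,0],[0,0,0],[0,0,0],[0,0,0],[0,0,0],[0,0,0],[0,0,0]])

```text
clock: 8.55
position: [0.4866, -0.0511, 0.2321]
tool_rot: [-3.141, -0.005, -0.099]
force: [-0.2, 0.4, -0.7]
grip_width: 0.0435
```

Run:
```python
from workcell import bot,grab_frame,calibration
import cv2,pickle
s=bot.observe(); print(s["clock"],s["position"],s["force"])
pickle.dump(calibration("wrist"),open("w5.pkl","wb"))
im=grab_frame("wrist"); cv2.imwrite("pics/w5.png",im)
```

```text
8.55 [ 0.48658803 -0.05112317  0.23210578] [-0.18299562  0.42504802 -0.67741037]
```

View pics/w5.png

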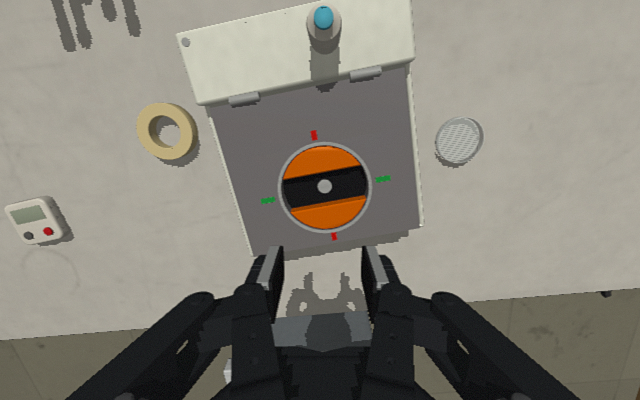

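The slot edge, (283,180) to (363,166), is parallel to the green marks at (267,201) and (383,179) to within 1°. The cover lies flush and the bottle, dish and tape are where they were, so I'm handing in.

Run:
```python
from workcell import bot,workorder
print(workorder.job_done()); s=bot.observe(); print(s["clock"],s["force"])
```

```text
the job is handed in; nothing more can be done
None
the job is handed in; nothing more can be done
```

The cover is pressed home and locked, and I handed the job in at about 8.6 s on the robot's clock. No verdict was reported.

**What I did:** I did not use shut fingertips off the axis. I set the fingers about 43 mm open along the slot, one on each side of the lock's axis. I pressed the cover onto its stop, turned the tool about 81° clockwise with 10–15 N downward, and lifted straight out.

**Last checks:**
- **Lock:** in the final wrist picture the slot lies parallel to the green marks to within about 1°, so the lock is at about 89°.
- **Cover:** it looks flush after release, judged by eye only; I did not measure its angle.
- **Surroundings:** the bottle, dish, tape and timer look undisturbed by eye. The forceps, calculator and pen were out of that view, and the arm did not work near them.
- **Robot:** it is clear of everything, at z = 0.23 m with about 0 N on the tool.

**One irregularity:** the first press briefly read about 75 N vertically (78 N in all, under the 120 N wrist limit) because the stop was stiffer than I expected. I backed off to 10–15 N before turning.

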